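# Unstack the computer parts into their trays

### The job

The parts taken out of the small desktop computer have been piled up on the bench: take the pile apart and set each part the right way up and flat inside the rim of the tray made to its size - the fan in the small square tray, the drive in the narrow one, the finned heat sink in the broad middle-sized one and the power adapter in the largest. Set them down rather than dropping them, let nothing topple, and leave the cleaner bottle and the screw jar standing where they are.

Things in the scene. Friction and masses are not known exactly. Their poses are not given: they have to be found in the camera images.
- fan: Small square cooling fan with no lead, 40 x 40 x 20 mm (z), grey frame with a dark rotor facing up and a pale round hub, 35 g; top of the stack. Origin: centre of its underside; x and y across the flat sides, z up. 
- drive: Solid-state drive in a dark metal case, 84 (x) x 32 (y) x 16 (z) mm, fine ribs on top, 75 g; lies under the fan. Origin: centre of its underside; x along its length, z up.
- heatsink: Bare aluminium processor heat sink with fins up, 96 (x) x 52 (y) x 26 (z) mm, fins run along x, 170 g; lies under the drive. Origin: centre of its underside; z up.
- adapter: Black plastic power adapter (no leads) with a mains inlet in one end, 130 (x) x 56 (y) x 30 (z) mm, 360 g; bottom of the stack. The stack, bottom to top, is adapter, heat sink, drive, fan: each the right way up, centred within about 5 mm, long sides parallel within about 10 degrees. Masses vary by a quarter or so. Origin: centre of its underside; x along its length, z up.
- fan_tray: The small square tray, for the fan. Shallow light-grey plastic tray, fixed flat on the bench. Outer size 66 x 66 mm; inside the rim it measures 58 x 58 mm, 9 mm more all round than the fan. The rim is 4 mm thick and its top is 8 mm above the tray's underside; the inner floor is 3 mm above the underside. Origin: centre of the underside; x along one side, z up.
- drive_tray: The narrow oblong tray, for the drive. Shallow light-grey plastic tray, fixed flat on the bench. Outer size 110 (x) x 58 (y) mm; inside the rim it measures 102 x 50 mm, 9 mm more all round than the drive. The rim is 4 mm thick and its top is 8 mm above the tray's underside; the inner floor is 3 mm above the underside. Origin: centre of the underside; x along its length, z up.
- heatsink_tray: The broad middle-sized tray, for the heat sink. Shallow light-grey plastic tray, fixed flat on the bench. Outer size 122 (x) x 78 (y) mm; inside the rim it measures 114 x 70 mm, 9 mm more all round than the heat sink. The rim is 4 mm thick and its top is 8 mm above the tray's underside; the inner floor is 3 mm above the underside. Origin: centre of the underside; x along its length, z up.
- adapter_tray: The largest tray, for the power adapter. Shallow light-grey plastic tray, fixed flat on the bench. Outer size 156 (x) x 82 (y) mm; inside the rim it measures 148 x 74 mm, 9 mm more all round than the power adapter. The rim is 4 mm thick and its top is 8 mm above the tray's underside; the inner floor is 3 mm above the underside. Origin: centre of the underside; x along its length, z up.
- cleaner: Bystander: white round bottle with a blue cap, 36 mm across, 65 mm tall, standing loose. Origin: centre of its underside.
- screw_jar: Bystander: small glass jar with a metal lid, 44 mm across, 45 mm tall, standing loose. Origin: centre of its underside.
There are look-alikes about, which are no part of the job. What is shaped like the heatsink but pink, red or turquoise is not meant.

How it is judged:
By the outcome, as a careful person would: the job done as asked, in the order asked, and still so for the second after the job is handed in, with the robot touching nothing.
It also fails if it takes over 128 s, if anything falls off the work surface, if the arm or the gripper's body presses on something with over 40 N, if the wrist force passes 120 N, or if a joint passes its speed limit or range.

### The arm

A 6-joint arm with a two-finger parallel gripper is mounted at the origin on the work surface. World frame = base frame: x ahead of the robot, y to its left, z up, the work surface at z = 0. Lengths are in mm, angles in rad, forces in N, time in s.
With the tool pointing down it reaches from about 275 to 825 mm from the base axis. Payload 4.9 kg.
Tool frame: the origin (TCP) lies at the very end of the fingers, on their centre line; the grasp point (between the pads) lies env.grip_depth behind it (env.grip_depth is the distance from the TCP to the grasp point, in mm); z points along the fingers, y is the direction in which the jaws open and shut (so a half turn about z gives the same grasp; the last joint's range is limited). The gripper opens to 85 mm and grips with 20 to 120 N. Pads are 22 mm wide; open, the fingers measure 114 mm over their backs; the gripper's body (76 mm by 85 mm) begins 54 mm behind the grasp point. The pads swing forward as they close: fully open they stand 13 mm farther back than shut.
Start: joints at [-1.264, 0.326, -0.193, 1.052, 0, 1.437], TCP at [234.678, -497.438, 231.281] pointing down, gripper open.
Joint ranges: [-2.65, 2.65], [-0.97, 1.79], [-1.3, 1.35], [-1.93, 2.1], [-1.47, 1.37], [-3.14, 3.14]. Speed limits (rad/s): [2.57, 2.57, 3.14, 3.14, 3.14, 3.14].

### API

Orientations are given as a unit quaternion [w, x, y, z].
In Python, from station import env gives the robot as it stands.
- The arm moves only by the tool arm_command, never from a script. Its argument "moves" is one flat list of numbers, 7 for each row, row after row: the opening, from 0 (shut) to 1 (fully open), then the shift along the tool's x, y, z in mm, then the turn, a rotation vector about the tool's x, y, z in degrees. A call has 1 to 5 rows; each row shifts and turns the pose as measured when the row begins, along the tool's axes as they then stand; what a row does not reach is not made up. A row lasts 1/10 s, in which the tool goes at most 50 mm and 8.59 degrees, less where a joint would pass 70% of its speed; a pose out of reach is approached as far as the arm can. A call with a gripper value outside its range is refused whole. The fingers move at their own pace and stop on an object; "newtons" is the grip in N (left out, the last holds). Time passes only in rows, so rows that do not move let the fingers close. It gives the time, the measured TCP pose, the force and the opening at its end, in the units of the state.
- env.read_state(): the state, without advancing time (a new reading comes with each control period).
- env.get_image(name): name is "scene" or "top" or "wrist"; returns the picture (384x512x3 uint8, red, green, blue); there is no depth.
- env.get_calibration(name): a dict with "fovy" (degrees; the focal length in pixels is half the picture's height over the tangent of half this angle, whatever the lens; pixels are square), "cx", "cy" (the principal point, pixels), "k1" (the pictures are not rectified: a ray, as slopes to the right and down, at radius r is drawn at 1 + k1 r^2 times it, then the intrinsics apply), "R" (3x3) and "t" (3): a world point X has camera coordinates R X + t; the wrist camera has in their place "mount" (4x4, takes a point from camera to tool coordinates, whose origin is the TCP and whose axes are the flange's). Camera axes: x right, y down, z forward; pixel columns grow to the right and rows downward; lengths in mm; the calibration is good to about 2 mm. A picture is of the moment at which its call begins: read the wrist's pose just before it. get_calibration takes no time and is no camera call.
- env.hand_in(): hands the job in, once; it reports no verdict.
The state is a dict: "time": time; "joint_positions": joint angles; "joint_vel": joint speeds; "joint_torque": joint torques, N m; "position": TCP position; "eef_rot": TCP orientation; "wrist_force": force on the tool from outside, world axes, zero at the start; "torque": the same for the moment, N m; "gripper_width": opening from 0.0 (shut) to 1.0 (fully open).
Only numpy, scipy, OpenCV 4.12 (cv2) and the standard library are available. Lean on these libraries where they do the work, as an engineer would, in place of code of your own. Each camera call takes 0.05 s, during which the arm holds its last target. There are 200 camera calls.

## Working session

There is one attempt and no reset: what is moved stays moved. The work goes in short steps, Python scripts to look and compute and a tool call to move; the robot and the scene stay as the last step left them, time stands still between calls to the robot, and variables do not carry over. Pictures are saved under pics/ and viewed, about 12 in all and at most 16, crops included, and the job is handed in when it is done.

Besides the shell and the picture viewer there is one more tool, called after "Call:" in YAML: its name, and indented under it one key for each argument. arm_command: Moves the arm, as the interface text tells. Its arguments: {"type":"object","properties":{"moves":{"type":"array"},"newtons":{"type":"number"}},"required":["moves"]}

```bash
mkdir -p pics; ls
python3 - <<'E'
from station import env
import cv2
s=env.read_state()
print({k:s[k] for k in('time','position','eef_rot','gripper_width','wrist_force')}, env.grip_depth)
for n in('scene','top','wrist'):
    im=env.get_image(n); cv2.imwrite(f'pics/{n}0.png',im[:,:,::-1]); print(n,env.get_calibration(n))
E
```

```text
pics
{'time': 0.0, 'position': array([ 234.50099043, -496.84568286,  230.48798285]), 'eef_rot': array([-8.85257463e-04,  9.75811176e-01,  2.18613270e-01, -6.24132961e-05]), 'gripper_width': 1.0019615954944783, 'wrist_force': array([0.30893608, 0.30129989, 0.82163838])} 18.700000000000003
scene {'fovy': 46.51925237130603, 'cx': 256.9445417011198, 'cy': 187.20725389386743, 'k1': -0.1602072296116435, 'R': array([[-0.65736986,  0.75344287,  0.01373712],
       [ 0.5513947 ,  0.49335081, -0.67273239],
       [-0.51364264, -0.43465942, -0.73975836]]), 't': array([ 360.68960613, -205.68250386, 1517.09099387])}
top {'fovy': 57.19029046016371, 'cx': 257.773867697196, 'cy': 187.09180614581314, 'k1': 0.02580203023868122, 'R': array([[ 0.01844897, -0.99968633, -0.01693752],
       [-0.99310893, -0.01636142, -0.11604724],
       [ 0.11573372,  0.01896175, -0.99309927]]), 't': array([-33.03797323, 501.839395  , 907.91785712])}
wrist {'fovy': 66.48091958570409, 'cx': 257.56229576235006, 'cy': 194.66107616506469, 'k1': -0.04087090192421557, 'mount': array([[-5.54706327e-04, -9.59337473e-01, -2.82261060e-01,
         7.22337513e+01],
       [ 9.99999842e-01, -5.56681284e-04, -7.31982773e-05,
         9.89783297e-02],
       [-8.69075989e-05, -2.82261056e-01,  9.59337630e-01,
        -1.41609996e+02],
       [ 0.00000000e+00,  0.00000000e+00,  0.00000000e+00,
         1.00000000e+00]])}
```

View pics/top0.png

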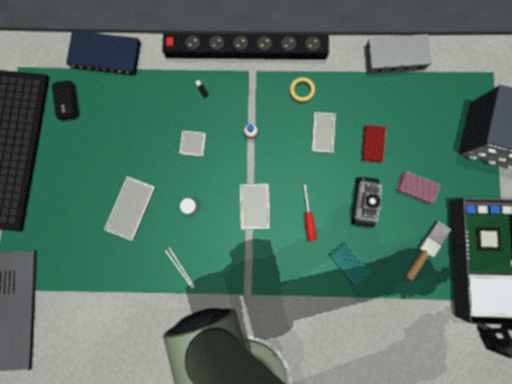

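View pics/scene0.png

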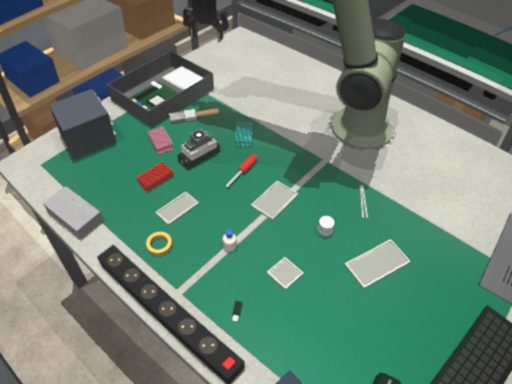

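```bash
cat > h.py <<'E'
import numpy as np, cv2
from station import env
from scipy.spatial.transform import Rotation as Ro
def rot(q): return Ro.from_quat([q[1],q[2],q[3],q[0]]).as_matrix()
def cam(name,s=None):
    c=env.get_calibration(name); f=192/np.tan(np.radians(c['fovy'])/2)
    K=np.array([[f,0,c['cx']],[0,f,c['cy']],[0,0,1]])
    if name=='wrist':
        T=np.eye(4); T[:3,:3]=rot(s['eef_rot']); T[:3,3]=s['position']
        M=T@c['mount']; return K,np.array([c['k1'],0,0,0.]),M[:3,:3],M[:3,3]
    R=np.array(c['R']); return K,np.array([c['k1'],0,0,0.]),R.T,-R.T@c['t']
def onplane(C,px,z):
    K,D,R,o=C
    p=cv2.undistortPoints(np.array(px,float).reshape(-1,1,2),K,D).reshape(-1,2)
    d=np.c_[p,np.ones(len(p))]@R.T
    return (o+d*((z-o[2])/d[:,2])[:,None])
def proj(C,X):
    K,D,R,o=C
    return cv2.projectPoints(np.array(X,float).reshape(-1,1,3),cv2.Rodrigues(R.T)[0],-R.T@o,K,D)[0].reshape(-1,2)
def rect(pts):  # centre, long, short, yaw of long side (deg)
    (c,(w,h),a)=cv2.minAreaRect(pts[:,:2].astype(np.float32))
    if w<h: w,h,a=h,w,a+90
    return np.round([*c,w,h,(a+90)%180-90],1)
def toolyaw(s):
    R=rot(s['eef_rot']); return np.degrees(np.arctan2(R[1,1],R[0,1])) # dir of jaw axis
def plan(s,x,y,z,jaw=None):
    R=rot(s['eef_rot']); t=toolyaw(s)
    turn=0 if jaw is None else (jaw-t+90)%180-90
    turn=turn
    # straighten tool-down as well: target rotation
    ty=np.radians(t+turn); Y=np.array([np.cos(ty),np.sin(ty),0]);Z=np.array([0,0,-1.]);X=np.cross(Y,Z)
    Rt=np.c_[X,Y,Z]; rv=np.degrees(Ro.from_matrix(R.T@Rt).as_rotvec())
    d=np.array([x,y,z])-s['position']
    print('pos',np.round(s['position'],1),'jaw',round(t,1),'shift now',np.round(R.T@d,1),'turn',np.round(rv,1),'shift after turn',np.round(Rt.T@d,1),'q6',round(s['joint_positions'][5],2),'q1',round(s['joint_positions'][0],2),'F',np.round(s['wrist_force'],1),'g',round(s['gripper_width'],3),'t',s['time'])
E
python3 - <<'E'
from h import *
im=cv2.imread('pics/top0.png'); C=cam('top')
hsv=cv2.cvtColor(im,cv2.COLOR_BGR2HSV)
m=((hsv[...,1]<60)&(hsv[...,2]>130)).astype(np.uint8)*255
n,l,st,ce=cv2.connectedComponentsWithStats(m)
for i in range(1,n):
    if 60<st[i,4]<4000:
        c,_=cv2.findContours((l==i).astype(np.uint8),0,2)
        print(st[i],rect(onplane(C,c[0].reshape(-1,2),6)))
for n,p,z in(('stack',(368,201),60),('fan',(373,201),92),('cleaner',(251,128),65),('jar',(188,206),45)): print(n,onplane(C,p,z)[0])
plan(env.read_state(),300,-280,250,0)
E
```

```text
[   0   31   71   40 2528] [887.4 619.2 198.9 116.9 -87.7]
[311 112  25  41 905] [ 661.3 -201.6  114.2   61.8   -3.2]
[179 130  27  27 620] [624.6 160.   70.1  70.   -5.5]
[ 239  139   31  102 1804] [500.5 -13.7 276.8  81.6   0.8]
[499 166  13  33 378] [ 529.9 -682.5   88.1   30.9   -3.3]
[ 104  176   51   65 1849] [443.2 324.4 160.   85.9 -19.7]
[303 184   7  28  87] [ 478.8 -154.8   74.3    8.6    7.7]
[180 198  16  17 218] [450.3 166.   43.8  40.8   2.3]
[478 205  10   9  79] [ 456.6 -620.4   23.1   21.8   86.9]
[502 206  10   8  78] [ 456.3 -681.9   24.    18.5  -88.9]
[421 221  29  36 513] [ 375.5 -496.1   90.6   41.8  -34.6]
[481 231  17  16 261] [ 379.4 -631.7   41.9   38.9  -88.7]
[165 247  29  41 238] [287.5 178.8 121.7  17.6  38.5]
[ 469  274   43   44 1775] [ 234.9 -627.6  107.9  105.1   89.9]
[170 330  30  54 571] [ 67.  164.8 133.2  71.3  -6.8]
[252 344  33  35 321] [ 62.3 -60.9 113.3  28.6  50.5]
stack [ 467.78031958 -305.41471566   60.        ]
fan [ 465.3676063 -308.1554267   92.       ]
cleaner [652.90763491  -4.43683174  65.        ]
jar [447.92017637 156.17264791  45.        ]
pos [ 234.5 -497.   230.7] jaw -64.7 shift now [ 151.8 -168.4  -19.1] turn [ -0.1  -0.1 -64.7] shift after turn [217.   65.5 -19.3] q6 1.44 q1 -1.26 F [-0.1 -0.5  0.4] g 0.999 t 0.15
```

Call:
arm_command:
  moves: [1, 0, 0, 0, 0, 0, -8.5, 1, 0, 0, 0, 0, 0, -8.5, 1, 0, 0, 0, 0, 0, -8.5, 1, 0, 0, 0, 0, 0, -8.5, 1, 0, 0, 0, 0, 0, -8.5]

```text
time: 0.65
position: [234.1, -495.7, 228.9]
eef_rot: [-0.003, 0.827, 0.563, 0.001]
wrist_force: [-0.2, -0.2, -0.1]
gripper_width: 0.999
```

Call:
arm_command:
  moves: [1, 0, 0, 0, 0, 0, -8.5, 1, 0, 0, 0, 0, 0, -8.5, 1, 0, 0, 0, 0, 0, -8.5, 1, 0, 0, 0, 0, 0, -8.5, 1, 0, 0, 0, 0, 0, -8.5]

```text
time: 1.15
position: [233.7, -494.4, 227.1]
eef_rot: [-0.004, 0.563, 0.826, 0.003]
wrist_force: [-0.5, 0.1, 0.1]
gripper_width: 1.003
```

Call:
arm_command:
  moves: [1, 0, 0, 0, 0, 0, -8.5, 1, 0, 0, 0, 0, 0, -8.5, 1, 0, 0, 0, 0, 0, -8.5, 1, 0, 0, 0, 0, 0, -8.5, 1, 0, 0, 0, 0, 0, -8.5]

```text
time: 1.65
position: [233.3, -493.0, 225.3]
eef_rot: [-0.003, 0.221, 0.975, 0.006]
wrist_force: [0.0, -0.4, -0.5]
gripper_width: 0.999
```

Call:
arm_command:
  moves: [1, 0, 0, 0, 0, 0, -8.5, 1, 0, 0, 0, 0, 0, -8.5]

```text
time: 1.85
position: [233.1, -492.5, 224.6]
eef_rot: [-0.003, 0.073, 0.997, 0.007]
wrist_force: [0.4, -0.3, -0.5]
gripper_width: 0.998
```

```bash
sed -i 's/(jaw-t+90)%180-90/(jaw-t+180)%360-180/' h.py; python3 -c "
from h import *
plan(env.read_state(),466,-307,215,80)"
```

```text
pos [ 233.1 -492.5  224.6] jaw 81.6 shift now [-203.4  217.3   11.1] turn [ 0.7 -0.4  1.6] shift after turn [-197.1  223.1    9.6] q6 -1.12 q1 -1.26 F [ 0.4 -0.3 -0.5] g 0.998 t 1.85
```

Call:
arm_command:
  moves: [1, -29, 31, 1, 0.7, -0.4, 1.6, 1, -28, 32, 1, 0, 0, 0, 1, -28, 32, 1, 0, 0, 0, 1, -28, 32, 1, 0, 0, 0, 1, -28, 32, 1, 0, 0, 0]

```text
time: 2.35
position: [399.8, -359.3, 218.1]
eef_rot: [-0.0, 0.092, 0.996, -0.0]
wrist_force: [-0.6, -0.3, -0.2]
gripper_width: 0.999
```

Call:
arm_command:
  moves: [1, -28, 32, 1, 0, 0, 0, 1, -28, 32, 1, 0, 0, 0, 1, 0, 0, 0, 0, 0, 0, 1, 0, 0, 0, 0, 0, 0]

```text
time: 2.75
position: [472.1, -299.6, 214.8]
eef_rot: [-0.001, 0.088, 0.996, 0.001]
wrist_force: [0.1, 0.3, -0.3]
gripper_width: 1.006
```

```bash
python3 -c "
from h import *
s=env.read_state();im=env.get_image('wrist')[:,:,::-1]
plan(s,466,-307,215,80)
np.save('s1.npy',s,allow_pickle=True)
cv2.imwrite('pics/w1.png',im)"
```

```text
pos [ 472.1 -299.6  214.8] jaw 79.9 shift now [ 4.7 -8.4 -0.2] turn [ 0.1 -0.1 -0.1] shift after turn [ 4.7 -8.4 -0.2] q6 -0.52 q1 -0.7 F [ 0.1  0.3 -0.3] g 1.006 t 2.75
```

View pics/w1.png

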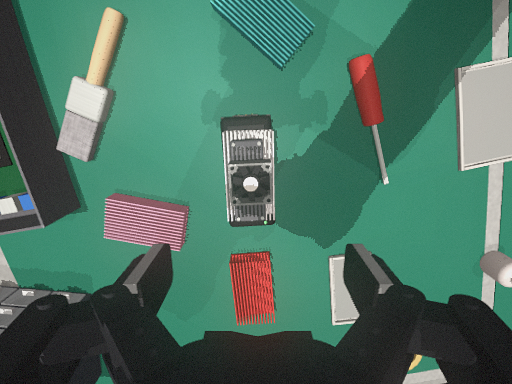

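```bash
python3 -c "
from h import *
im=cv2.imread('pics/w1.png')[105:240,205:295]
cv2.imwrite('pics/c1.png',cv2.resize(im,None,fx=4.4,fy=4.4,interpolation=cv2.INTER_CUBIC))
s=np.load('s1.npy',allow_pickle=True).item();C=cam('wrist',s)
print(onplane(C,(250,184),92))"
```

```text
[[ 466.9120725  -305.47322591   92.        ]]
```

View pics/c1.png

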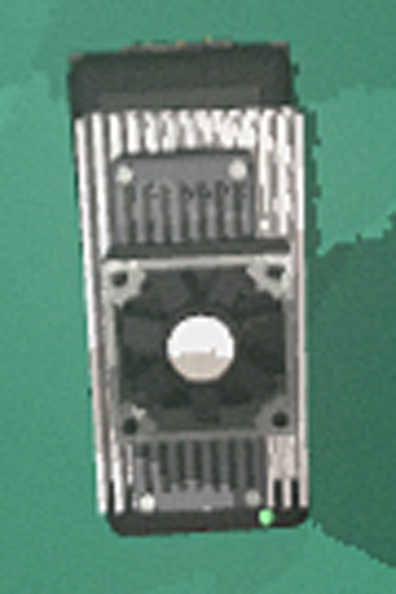

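```bash
python3 -c "
from h import *
s=np.load('s1.npy',allow_pickle=True).item();C=cam('wrist',s)
for n,z,p in(('fan',92,[(103,258),(289,252),(293,435),(118,438)]),('drv',72,[(124,174),(238,169),(252,497),(148,501)]),('hs',56,[(76,118),(302,112),(308,505),(103,513)]),('ad',30,[(70,57),(290,45),(308,522),(108,530)])):
    q=np.array(p)/4.4+[205,105]; w=onplane(C,q,z)[:,:2]
    e=np.roll(w,-1,0)-w
    print(n,w.mean(0).round(1),rect(w),'edges',np.linalg.norm(e,axis=1).round(1),'ang',(np.degrees(np.arctan2(e[:,1],e[:,0]))).round(1))
plan(env.read_state(),466.5,-306,92,80)
"
```

```text
fan [ 467.  -304.9] [ 467.1 -305.1   40.    38.6   -8.1] edges [38.6 39.9 37.8 39.4] ang [ 81.7  -8.1 -99.1 173. ]
drv [ 470.1 -308.2] [ 470.1 -308.3   76.8   25.    -7.6] edges [25.  76.7 24.5 76.7] ang [ 82.4  -7.6 -97.8 172.8]
hs [ 469.2 -306.9] [ 469.1 -306.7   96.9   51.8   -8. ] edges [51.8 96.1 51.2 96.9] ang [ 81.4  -8.3 -97.7 172. ]
ad [ 469.7 -308.3] [ 469.8 -308.5  125.6   54.5   -7.1] edges [ 54.1 125.6  54.5 125.1] ang [ 82.9  -7.1 -97.7 172.7]
pos [ 471.9 -299.7  214.7] jaw 79.9 shift now [  4.   -7.4 122.7] turn [ 0.1 -0.1 -0.1] shift after turn [  4.2  -7.2 122.7] q6 -0.52 q1 -0.7 F [ 0.7  1.  -0.1] g 0.997 t 2.8
```

Call:
arm_command:
  moves: [1, 4.1, -6, 0, 0, 0, -2, 1, 0, 0, 40, 0, 0, 0, 1, 0, 0, 40, 0, 0, 0, 1, 0, 0, 30, 0, 0, 0, 1, 0, 0, 0, 0, 0, 0]
  newtons: 25

```text
time: 3.3
position: [462.9, -311.0, 103.5]
eef_rot: [0.001, 0.075, 0.997, -0.001]
wrist_force: [-0.0, 0.4, 0.6]
gripper_width: 1.005
```

```bash
python3 -c "
from h import *
plan(env.read_state(),467,-305,77,82)"
```

```text
pos [ 462.9 -311.   103.5] jaw 81.4 shift now [-3.1  6.6 26.5] turn [-0.1  0.1 -0.6] shift after turn [-3.2  6.5 26.5] q6 -0.57 q1 -0.72 F [-0.   0.4  0.6] g 1.005 t 3.3
```

Call:
arm_command:
  moves: [1, -3.2, 6.5, 0, 0, 0, -0.6, 1, 0, 0, 13, 0, 0, 0, 1, 0, 0, 13, 0, 0, 0, 1, 0, 0, 0, 0, 0, 0]

```text
time: 3.7
position: [468.0, -308.1, 79.8]
eef_rot: [0.003, 0.071, 0.997, -0.002]
wrist_force: [-0.4, 0.1, 0.6]
gripper_width: 0.997
```

```bash
python3 -c "
from h import *
plan(env.read_state(),467,-305,77,82)"
```

```text
pos [ 468.  -308.1   79.8] jaw 81.9 shift now [1.4 3.  2.8] turn [-0.2  0.3 -0.1] shift after turn [1.4 3.  2.8] q6 -0.57 q1 -0.71 F [-0.4  0.1  0.6] g 0.997 t 3.7
```

Call:
arm_command:
  moves: [1, 1.4, 3, 2.8, 0, 0, 0, 1, 0, 0, 0, 0, 0, 0]

```text
time: 3.9
position: [467.5, -305.0, 77.4]
eef_rot: [0.003, 0.071, 0.997, -0.003]
wrist_force: [-0.5, 0.7, -0.2]
gripper_width: 0.999
```

Call:
arm_command:
  moves: [0, 0, 0, 0, 0, 0, 0, 0, 0, 0, 0, 0, 0, 0, 0, 0, 0, 0, 0, 0, 0, 0, 0, 0, 0, 0, 0, 0, 0, 0, 0, 0, 0, 0, 0]

```text
time: 4.4
position: [468.5, -305.5, 78.9]
eef_rot: [0.004, 0.071, 0.997, -0.004]
wrist_force: [0.6, -0.8, -1.2]
gripper_width: 0.461
```

```bash
python3 -c "
from h import *
plan(env.read_state(),467,-305,77,82)"
```

```text
pos [ 468.5 -305.5   78.9] jaw 81.9 shift now [1.5 0.3 1.9] turn [-0.4  0.5 -0.1] shift after turn [1.5 0.3 1.9] q6 -0.57 q1 -0.71 F [ 0.6 -0.8 -1.2] g 0.461 t 4.4
```

Call:
arm_command:
  moves: [0, 0, 0, -15, 0, 0, 0, 0, 0, 0, -30, 0, 0, 0, 0, 0, 0, -40, 0, 0, 0, 0, 0, 0, -40, 0, 0, 0, 0, 0, 0, -25, 0, 0, 0]

```text
time: 4.9
position: [464.1, -301.9, 228.4]
eef_rot: [-0.001, 0.071, 0.997, 0.0]
wrist_force: [0.6, -0.7, -0.9]
gripper_width: 0.459
```

Call:
arm_command:
  moves: [0, -4, 20, 0, 0, 0, -2, 0, -8, 40, 0, 0, 0, 0, 0, -8, 42, 0, 0, 0, 0, 0, -8, 42, 0, 0, 0, 0, 0, -8, 42, 0, 0, 0, 0]

```text
time: 5.4
position: [524.2, -123.4, 233.7]
eef_rot: [0.004, 0.058, 0.998, -0.004]
wrist_force: [0.4, -0.4, -0.5]
gripper_width: 0.459
```

Call:
arm_command:
  moves: [0, -8, 42, 0, 0, 0, 0, 0, -8, 42, 0, 0, 0, 0, 0, -8, 42, 0, 0, 0, 0, 0, -8, 42, 0, 0, 0, 0, 0, -8, 42, 0, 0, 0, 0]

```text
time: 5.9
position: [589.5, 89.0, 232.6]
eef_rot: [0.005, 0.059, 0.998, -0.004]
wrist_force: [0.6, -0.8, -0.3]
gripper_width: 0.46
```

Call:
arm_command:
  moves: [0, -8, 42, 0, 0, 0, 0, 0, -6, 25, 0, 0, 0, 0, 0, 0, 0, 0, 0, 0, 0, 0, 0, 0, 0, 0, 0, 0]

```text
time: 6.3
position: [611.8, 162.8, 230.6]
eef_rot: [0.004, 0.055, 0.998, -0.004]
wrist_force: [-0.2, -0.3, -0.6]
gripper_width: 0.456
```

```bash
python3 -c "
from h import *
s=env.read_state();im=env.get_image('wrist')[:,:,::-1]
plan(s,624.6,160,150,84.5)
np.save('s2.npy',s,allow_pickle=True)
cv2.imwrite('pics/w2.png',im)"
```

```text
pos [611.8 162.8 230.6] jaw 83.7 shift now [-12.3  -0.8  80.8] turn [-0.4  0.5 -0.8] shift after turn [-13.   -1.6  80.6] q6 0.26 q1 0.15 F [-0.2 -0.3 -0.6] g 0.456 t 6.3
```

View pics/w2.png

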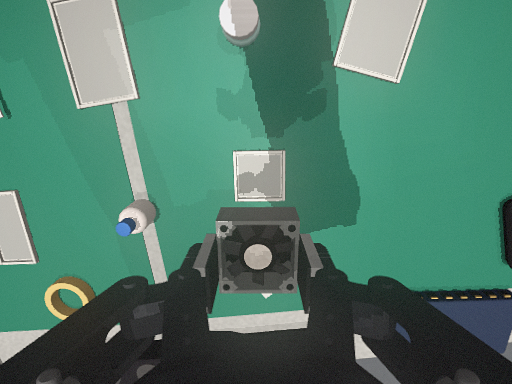

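```bash
python3 -c "
from h import *
s=np.load('s2.npy',allow_pickle=True).item();C=cam('wrist',s)
w=onplane(C,[(233.5,151),(284.5,150.5),(285.5,201),(235,202)],8)
print(w.mean(0),rect(w))
print(onplane(C,[(78,107),(137,97)],8), onplane(C,[(334,66),(399,81),(427,0)],8),onplane(C,[(239,12)],45),onplane(C,[(125,228)],65))
# fan held
q=onplane(C,[(217,222),(298,222),(300,291),(218,291)],s['position'][2]+13); print(rect(q))
x,y=w.mean(0)[:2]
plan(s,x,y,60,90+rect(w)[4])
plan(s,x,y,60,84.5)
"
```

```text
[626.09774027 162.42447064   8.        ] [625.9 162.5  66.8  66.   -5. ]
[[515.19647472 -47.6350235    8.        ]
 [512.84482447  27.50834234   8.        ]] [[504.79381872 261.91415468   8.        ]
 [528.78443252 337.57198632   8.        ]
 [445.91549391 368.32876355   8.        ]] [[447.741313   161.20614323  45.        ]] [[655.63831218   3.77628613  65.        ]]
[610.5 163.7  41.9  38.   84. ]
pos [611.8 162.8 230.6] jaw 83.7 shift now [-12.7   2.4 170.7] turn [-0.4  0.5 -1.3] shift after turn [-14.3   0.9 170.6] q6 0.26 q1 0.15 F [-0.2 -0.3 -0.6] g 0.456 t 6.3
pos [611.8 162.8 230.6] jaw 83.7 shift now [-12.7   2.4 170.7] turn [-0.4  0.5 -0.8] shift after turn [-14.3   1.  170.6] q6 0.26 q1 0.15 F [-0.2 -0.3 -0.6] g 0.456 t 6.3
```

Call:
arm_command:
  moves: [0, -14, 1, 0, -0.4, 0.5, -1.1, 0, 0, 0, 45, 0, 0, 0, 0, 0, 0, 50, 0, 0, 0, 0, 0, 0, 40, 0, 0, 0, 0, 0, 0, 10, 0, 0, 0]

```text
time: 6.85
position: [629.2, 155.3, 86.9]
eef_rot: [0.004, 0.049, 0.999, 0.0]
wrist_force: [-1.2, -0.3, -0.2]
gripper_width: 0.462
```

Call:
arm_command:
  moves: [0, 0, 0, 0, 0, 0, 0]

```text
time: 6.95
position: [628.2, 153.9, 85.9]
eef_rot: [0.003, 0.05, 0.999, 0.0]
wrist_force: [1.7, -1.1, -0.1]
gripper_width: 0.461
```

```bash
python3 -c "
from h import *
plan(env.read_state(),626,162.4,16,84.8)"
```

```text
pos [628.2 153.9  85.9] jaw 84.2 shift now [ 3.4  8.2 69.8] turn [ 0.   0.3 -0.6] shift after turn [ 2.9  8.2 69.9] q6 0.23 q1 0.13 F [ 1.7 -1.1 -0.1] g 0.461 t 6.95
```

Call:
arm_command:
  moves: [0, 3, 8.5, 20, 0, 0.3, -0.6, 0, 0, 1, 25, 0, 0, 0, 0, 0, 1, 14, 0, 0, 0, 0, 0, 0, 0, 0, 0, 0]

```text
time: 7.35
position: [632.4, 163.1, 34.4]
eef_rot: [0.006, 0.047, 0.999, 0.001]
wrist_force: [-0.2, 0.0, -0.6]
gripper_width: 0.462
```

```bash
python3 -c "
from h import *
plan(env.read_state(),626,162.4,16,84.8)"
```

```text
pos [632.4 163.1  34.4] jaw 84.6 shift now [ 6.5 -1.3 18.4] turn [ 0.1  0.7 -0.2] shift after turn [ 6.3 -1.2 18.4] q6 0.23 q1 0.14 F [-0.2  0.  -0.6] g 0.462 t 7.35
```

Call:
arm_command:
  moves: [0, 6, -1.2, 6, 0, 0.7, 0, 0, 0, 0, 8, 0, 0, 0, 0, 0, 0, 3, 0, 0, 0, 0, 0, 0, 0, 0, 0, 0]

```text
time: 7.75
position: [629.3, 162.3, 21.2]
eef_rot: [0.003, 0.047, 0.999, 0.002]
wrist_force: [-0.0, -0.8, -0.4]
gripper_width: 0.461
```

```bash
python3 -c "
from h import *
plan(env.read_state(),626,162.4,10,84.8)"
```

```text
pos [629.3 162.3  21.2] jaw 84.6 shift now [ 3.4 -0.2 11.2] turn [ 0.2  0.3 -0.2] shift after turn [ 3.3 -0.2 11.2] q6 0.23 q1 0.14 F [-0.  -0.8 -0.4] g 0.461 t 7.75
```

Call:
arm_command:
  moves: [0, 3.3, 0, 4, 0, 0.3, 0, 0, 0, 0, 4, 0, 0, 0, 0, 0, 0, 3, 0, 0, 0]

```text
time: 8.05
position: [626.6, 162.8, 10.5]
eef_rot: [0.001, 0.047, 0.999, 0.002]
wrist_force: [0.7, 0.1, -0.7]
gripper_width: 0.458
```

Call:
arm_command:
  moves: [0, 0, 0, 2, 0, 0, 0]

```text
time: 8.15
position: [626.6, 162.9, 9.4]
eef_rot: [0.001, 0.047, 0.999, 0.002]
wrist_force: [-7.5, -0.4, 23.4]
gripper_width: 0.457
```

```bash
python3 -c "
from h import *
plan(env.read_state(),626,162.4,10,84.8)"
```

```text
pos [626.6 162.9   9.4] jaw 84.6 shift now [ 0.6 -0.6 -0.6] turn [ 0.3  0.1 -0.2] shift after turn [ 0.6 -0.6 -0.6] q6 0.23 q1 0.14 F [-7.5 -0.4 23.4] g 0.457 t 8.15
```

Call:
arm_command:
  moves: [0.7, 0, 0, -0.5, 0, 0, 0, 0.7, 0, 0, 0, 0, 0, 0, 0.7, 0, 0, -3, 0, 0, 0, 0.7, 0, 0, -20, 0, 0, 0, 1, 0, 0, -40, 0, 0, 0]

```text
time: 8.65
position: [621.9, 162.1, 68.2]
eef_rot: [-0.005, 0.047, 0.999, 0.001]
wrist_force: [0.1, -0.7, -0.1]
gripper_width: 0.856
```

Call:
arm_command:
  moves: [1, 0, 0, -45, 0, 0, 0, 1, 0, 0, -45, 0, 0, 0, 1, 0, 0, -40, 0, 0, 0, 1, 0, 0, 0, 0, 0, 0]

```text
time: 9.05
position: [624.9, 161.9, 208.1]
eef_rot: [-0.002, 0.047, 0.999, 0.002]
wrist_force: [0.2, 0.2, 0.4]
gripper_width: 0.998
```

```bash
python3 -c "
from h import *
s=env.read_state();im=env.get_image('wrist')[:,:,::-1]
plan(s,470,-308,230,82.3)
np.save('s3.npy',s,allow_pickle=True)
cv2.imwrite('pics/w3.png',im)"
```

```text
pos [624.9 161.9 208.1] jaw 84.6 shift now [ 110.2 -482.2  -23.1] turn [ 0.2 -0.2  2.3] shift after turn [  90.5 -486.4  -21.9] q6 0.23 q1 0.14 F [0.2 0.2 0.4] g 0.998 t 9.05
```

View pics/w3.png

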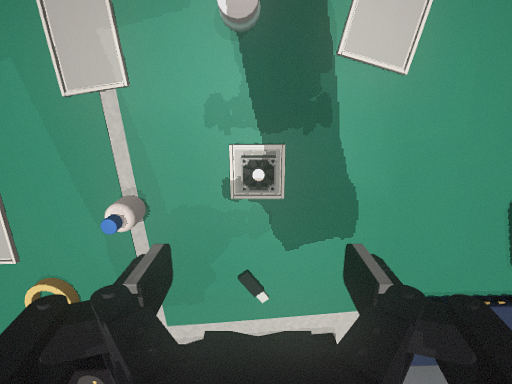

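Call:
arm_command:
  moves: [1, 4, -20, 0, 0, 0, 2.3, 1, 7, -40, 0, 0, 0, 0, 1, 7, -43, 0, 0, 0, 0, 1, 7, -43, 0, 0, 0, 0, 1, 7, -43, 0, 0, 0, 0]

```text
time: 9.6
position: [561.3, -24.7, 197.8]
eef_rot: [-0.008, 0.066, 0.998, 0.001]
wrist_force: [1.2, -1.1, -0.3]
gripper_width: 1.002
```

Call:
arm_command:
  moves: [1, 8, -43, 0, 0, 0, 0, 1, 8, -43, 0, 0, 0, 0, 1, 8, -43, 0, 0, 0, 0, 1, 8, -43, 0, 0, 0, 0, 1, 8, -43, 0, 0, 0, 0]

```text
time: 10.1
position: [480.0, -241.3, 189.8]
eef_rot: [-0.015, 0.07, 0.997, 0.003]
wrist_force: [1.3, 0.4, -0.2]
gripper_width: 0.997
```

Call:
arm_command:
  moves: [1, 8, -43, 0, 0, 0, 0, 1, 6, -30, 0, 0, 0, 0, 1, 0, 0, 0, 0, 0, 0, 1, 0, 0, 0, 0, 0, 0]

```text
time: 10.5
position: [445.5, -318.7, 183.3]
eef_rot: [-0.02, 0.078, 0.997, 0.005]
wrist_force: [0.1, -0.7, 1.0]
gripper_width: 1.003
```

```bash
python3 -c "
from h import *
s=env.read_state();im=env.get_image('wrist')[:,:,::-1]
plan(s,470,-308,180,82.3)
np.save('s4.npy',s,allow_pickle=True)
C=cam('wrist',s); p=proj(C,[470,-308,72])[0].astype(int); print(p)
cv2.imwrite('pics/w4.png',im)
x,y=p-[65,85]; np.save('o4.npy',[x,y])
cv2.imwrite('pics/c4.png',cv2.resize(im[max(y,0):y+150,x:x+130],None,fx=4,fy=4,interpolation=cv2.INTER_CUBIC))"
```

```text
pos [ 445.5 -318.7  183.3] jaw 81.1 shift now [-22.6  14.4   2.5] turn [ 0.4 -2.4 -1.2] shift after turn [-22.8  13.9   3.3] q6 -0.59 q1 -0.75 F [ 0.1 -0.7  1. ] g 1.003 t 10.5
[272 219]
```

View pics/c4.png

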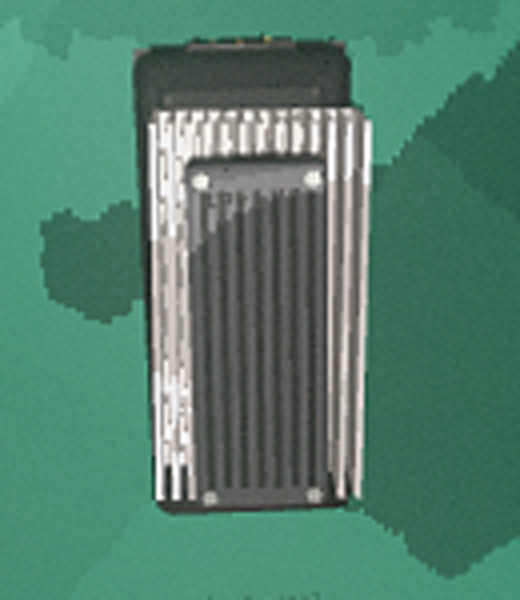

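```bash
python3 -c "
from h import *
s=np.load('s4.npy',allow_pickle=True).item();C=cam('wrist',s); o=np.load('o4.npy')
for n,z,p in(('drv',72,[(200,181),(313,178),(314,495),(210,498)]),('hs',56,[(150,122),(372,118),(362,497),(157,500)]),('ad',30,[(134,52),(350,44),(350,508),(157,512)])):
    w=onplane(C,np.array(p)/4+o,z)[:,:2]; print(n,w.mean(0).round(1),rect(w))
x,y=onplane(C,np.array([(200,181),(313,178),(314,495),(210,498)])/4+o,72).mean(0)[:2]
plan(s,x,y,62,82.3)
"
```

```text
drv [ 470.  -308.3] [ 470.  -308.4   77.    25.1   -7.4]
hs [ 469. -307.] [ 468.9 -307.1   96.7   52.    -8.4]
ad [ 469.6 -308.9] [ 469.7 -309.1  128.    54.5   -7.2]
pos [ 445.5 -318.7  183.3] jaw 81.1 shift now [-27.6  13.2 120.4] turn [ 0.4 -2.4 -1.2] shift after turn [-22.9  13.6 121.3] q6 -0.59 q1 -0.75 F [ 0.1 -0.7  1. ] g 1.003 t 10.5
```

Call:
arm_command:
  moves: [1, 0, 0, 0, 0.4, -2.4, -1.2, 1, -23, 14, 0, 0, 0, 0, 1, 0, 0, 30, 0, 0, 0, 1, 0, 0, 30, 0, 0, 0, 1, 0, 0, 30, 0, 0, 0]
  newtons: 30

```text
time: 11.05
position: [473.8, -301.9, 92.9]
eef_rot: [0.003, 0.063, 0.998, -0.001]
wrist_force: [-0.1, 0.2, -0.3]
gripper_width: 1.002
```

```bash
python3 -c "
from h import *
plan(env.read_state(),470,-308.3,62,82.4)"
```

```text
pos [ 473.8 -301.9   92.9] jaw 82.8 shift now [ 3.1 -6.8 30.9] turn [-0.1  0.3  0.4] shift after turn [ 2.9 -6.8 30.9] q6 -0.57 q1 -0.7 F [-0.1  0.2 -0.3] g 1.002 t 11.05
```

Call:
arm_command:
  moves: [1, 3, -7, 10, 0, 0.3, 0.4, 1, 0, 0, 10, 0, 0, 0, 1, 0, 0, 7, 0, 0, 0, 1, 0, 0, 0, 0, 0, 0]

```text
time: 11.45
position: [468.1, -303.5, 61.5]
eef_rot: [-0.003, 0.064, 0.998, 0.002]
wrist_force: [-0.3, 0.1, 0.8]
gripper_width: 1.003
```

```bash
python3 -c "
from h import *
plan(env.read_state(),470,-308.3,62,82.4)"
```

```text
pos [ 468.1 -303.5   61.5] jaw 82.6 shift now [-2.5 -4.5 -0.6] turn [ 0.2 -0.4  0.2] shift after turn [-2.5 -4.5 -0.5] q6 -0.58 q1 -0.71 F [-0.3  0.1  0.8] g 1.003 t 11.45
```

Call:
arm_command:
  moves: [1, -2.5, -4.5, -1, 0.2, -0.4, 0, 1, 0, 0, 0, 0, 0, 0]

```text
time: 11.65
position: [471.3, -309.5, 64.1]
eef_rot: [0.002, 0.064, 0.998, -0.001]
wrist_force: [0.4, -0.6, 0.1]
gripper_width: 0.999
```

```bash
python3 -c "
from h import *
plan(env.read_state(),470,-308.3,62,82.4)"
```

```text
pos [ 471.3 -309.5   64.1] jaw 82.6 shift now [1.4 1.  2.1] turn [-0.1  0.2  0.2] shift after turn [1.4 1.  2.1] q6 -0.58 q1 -0.71 F [ 0.4 -0.6  0.1] g 0.999 t 11.65
```

Call:
arm_command:
  moves: [0.6, 1, 1, 2, 0, 0, 0, 0, 0, 0, 0, 0, 0, 0, 0, 0, 0, 0, 0, 0, 0, 0, 0, 0, 0, 0, 0, 0, 0, 0, 0, 0, 0, 0, 0]

```text
time: 12.15
position: [471.6, -309.8, 64.4]
eef_rot: [0.004, 0.065, 0.998, -0.002]
wrist_force: [-0.1, -0.3, -1.0]
gripper_width: 0.361
```

Call:
arm_command:
  moves: [0, 0, 0, 0, 0, 0, 0, 0, 0, 0, 0, 0, 0, 0]

```text
time: 12.35
position: [471.4, -309.6, 64.2]
eef_rot: [0.003, 0.065, 0.998, -0.002]
wrist_force: [-0.7, -0.5, 0.8]
gripper_width: 0.361
```

```bash
python3 -c "
from h import *
plan(env.read_state(),662.5,-200,200,87)"
```

```text
pos [ 471.4 -309.6   64.2] jaw 82.6 shift now [-176.3  132.8 -135.1] turn [-0.2  0.4 -4.4] shift after turn [-185.1  119.4 -135.8] q6 -0.58 q1 -0.71 F [-0.7 -0.5  0.8] g 0.361 t 12.35
```

Call:
arm_command:
  moves: [0, 0, 0, -10, 0, 0, 0, 0, 0, 0, -25, 0, 0, 0, 0, 0, 0, -40, 0, 0, 0, 0, 0, 0, -40, 0, 0, 0, 0, 0, 0, -20, 0, 0, -4.4]

```text
time: 12.85
position: [467.7, -306.5, 201.6]
eef_rot: [-0.001, 0.025, 1.0, 0.001]
wrist_force: [-0.1, -1.0, -0.8]
gripper_width: 0.36
```

Call:
arm_command:
  moves: [0, -20, 12, 0, 0, 0, 0, 0, -35, 22, 0, 0, 0, 0, 0, -38, 24, 0, 0, 0, 0, 0, -38, 24, 0, 0, 0, 0, 0, -34, 23, 0, 0, 0, 0]

```text
time: 13.35
position: [641.7, -212.8, 212.6]
eef_rot: [0.004, 0.03, 1.0, -0.003]
wrist_force: [-0.4, -1.0, -0.8]
gripper_width: 0.362
```

Call:
arm_command:
  moves: [0, -15, 10, 0, 0, 0, 0, 0, 0, 0, 0, 0, 0, 0, 0, 0, 0, 0, 0, 0, 0]

```text
time: 13.65
position: [661.5, -198.9, 213.1]
eef_rot: [0.004, 0.026, 1.0, -0.003]
wrist_force: [0.0, -0.2, -1.5]
gripper_width: 0.362
```

```bash
python3 -c "
from h import *
s=env.read_state();im=env.get_image('wrist')[:,:,::-1]
plan(s,662.5,-200,100,87)
np.save('s5.npy',s,allow_pickle=True)
cv2.imwrite('pics/w5.png',im)"
```

```text
pos [ 661.5 -198.9  213.1] jaw 87.0 shift now [-1.000e-01 -4.000e-01  1.132e+02] turn [-0.3  0.5 -0. ] shift after turn [ -1.1  -1.  113.1] q6 -0.35 q1 -0.4 F [ 0.  -0.2 -1.5] g 0.362 t 13.65
```

View pics/w5.png

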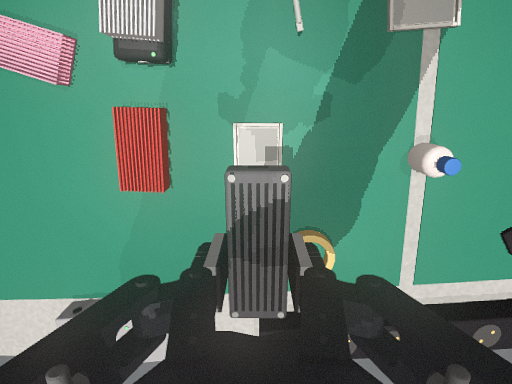

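```bash
python3 -c "
from h import *
s=np.load('s5.npy',allow_pickle=True).item();C=cam('wrist',s)
g=cv2.cvtColor(cv2.imread('pics/w5.png'),cv2.COLOR_BGR2HSV)
m=(g[...,1]<70)&(g[...,2]>90)
for r in(128,135,142,150,158,163):
    c=np.where(m[r,220:300])[0]+220; w=onplane(C,[(c[0]-.5,r),(c[-1]+.5,r)],8); print(r,c[0],c[-1],w[:,:2].round(1).tolist())
for c in(238,248,258,268,278):
    r=np.where(m[100:160,c])[0][0]+100; print(c,r,onplane(C,[(c,r-.5)],8)[0,:2].round(1))
z=s['position'][2]+8
w=onplane(C,[(230,178),(287,178),(281,314.5),(235,314.5)],z);print('drive screws',rect(w),w.mean(0))
"
```

```text
128 233 282 [[612.0, -226.5], [615.1, -168.7]]
135 233 282 [[620.0, -227.1], [623.1, -168.9]]
142 233 282 [[628.1, -227.7], [631.2, -169.1]]
150 233 281 [[637.5, -228.4], [640.5, -170.6]]
158 233 281 [[647.0, -229.2], [650.0, -170.9]]
163 234 281 [[653.1, -228.4], [656.0, -171.1]]
238 123 [ 606.2 -219.7]
248 123 [ 606.8 -208.2]
258 123 [ 607.4 -196.7]
268 123 [ 608.  -185.2]
278 123 [ 608.6 -173.7]
drive screws [ 659.5 -198.2   76.7   26.6   -3. ] [ 659.42629814 -198.39685498  221.14361352]
```

Call:
arm_command:
  moves: [0, -3, -2, 20, -0.3, 0.5, 0, 0, 0, 0, 45, 0, 0, 0, 0, 0, 0, 45, 0, 0, 0, 0, 0, 0, 30, 0, 0, 0, 0, 0, 0, 10, 0, 0, 0]

```text
time: 14.2
position: [661.6, -207.6, 58.6]
eef_rot: [0.001, 0.03, 1.0, -0.001]
wrist_force: [-1.4, 0.6, -0.7]
gripper_width: 0.365
```

Call:
arm_command:
  moves: [0, 0, 0, 0, 0, 0, 0]

```text
time: 14.3
position: [659.3, -207.9, 56.0]
eef_rot: [-0.001, 0.031, 1.0, -0.0]
wrist_force: [0.2, -0.2, -1.0]
gripper_width: 0.363
```

```bash
python3 -c "
from h import *
plan(env.read_state(),664.3,-200.9,13,86.8)"
```

```text
pos [ 659.3 -207.9   56. ] jaw 86.4 shift now [-4.7  7.3 43. ] turn [-0.  -0.1 -0.4] shift after turn [-4.6  7.2 43. ] q6 -0.35 q1 -0.41 F [ 0.2 -0.2 -1. ] g 0.363 t 14.3
```

Call:
arm_command:
  moves: [0, -4.5, 7.5, 10, 0, 0, -0.4, 0, 0, 0, 14, 0, 0, 0, 0, 0, 0, 5, 0, 0, 0, 0, 0, 0, 0, 0, 0, 0]

```text
time: 14.7
position: [666.9, -202.0, 28.7]
eef_rot: [0.002, 0.028, 1.0, -0.001]
wrist_force: [-0.3, -0.3, 0.2]
gripper_width: 0.356
```

```bash
python3 -c "
from h import *
plan(env.read_state(),664.3,-200.9,13,86.8)"
```

```text
pos [ 666.9 -202.    28.7] jaw 86.8 shift now [ 2.7  1.  15.7] turn [-0.1  0.2 -0. ] shift after turn [ 2.6  1.  15.7] q6 -0.34 q1 -0.4 F [-0.3 -0.3  0.2] g 0.356 t 14.7
```

Call:
arm_command:
  moves: [0, 2.6, 1, 7, 0, 0.2, 0, 0, 0, 0, 6, 0, 0, 0, 0, 0, 0, 2, 0, 0, 0, 0, 0, 0, 0, 0, 0, 0]

```text
time: 15.1
position: [665.4, -201.0, 14.2]
eef_rot: [0.001, 0.028, 1.0, -0.002]
wrist_force: [0.0, 0.5, -0.7]
gripper_width: 0.358
```

```bash
python3 -c "
from h import *
plan(env.read_state(),664.3,-200.9,11,86.8)"
```

```text
pos [ 665.4 -201.    14.2] jaw 86.8 shift now [1.1 0.1 3.2] turn [-0.2  0.1  0. ] shift after turn [1.1 0.1 3.2] q6 -0.34 q1 -0.4 F [ 0.   0.5 -0.7] g 0.358 t 15.1
```

Call:
arm_command:
  moves: [0, 1, 0, 2, 0, 0, 0, 0, 0, 0, 1.5, 0, 0, 0]

```text
time: 15.3
position: [664.7, -201.1, 11.1]
eef_rot: [0.001, 0.028, 1.0, -0.002]
wrist_force: [-5.0, 1.9, 10.6]
gripper_width: 0.36
```

Call:
arm_command:
  moves: [0, 0, 0, 1, 0, 0, 0]

```text
time: 15.4
position: [664.7, -201.1, 11.2]
eef_rot: [0.002, 0.028, 1.0, -0.002]
wrist_force: [-3.6, 1.2, 10.2]
gripper_width: 0.363
```

Call:
arm_command:
  moves: [0.6, 0, 0, 0, 0, 0, 0, 0.6, 0, 0, 0, 0, 0, 0, 0.7, 0, 0, -4, 0, 0, 0, 1, 0, 0, -20, 0, 0, 0, 1, 0, 0, -45, 0, 0, 0]

```text
time: 15.9
position: [660.1, -199.3, 75.4]
eef_rot: [-0.004, 0.028, 1.0, 0.0]
wrist_force: [0.9, -0.1, -0.0]
gripper_width: 0.991
```

Call:
arm_command:
  moves: [1, 0, 0, -45, 0, 0, 0, 1, 0, 0, -45, 0, 0, 0, 1, 0, 0, -40, 0, 0, 0, 1, 0, 0, 0, 0, 0, 0]

```text
time: 16.3
position: [663.4, -200.3, 217.6]
eef_rot: [0.001, 0.028, 1.0, -0.002]
wrist_force: [1.1, 0.5, -0.3]
gripper_width: 1.001
```

```bash
python3 -c "
from h import *
s=env.read_state();im=env.get_image('wrist')[:,:,::-1]
plan(s,469,-307,150,81.8)
np.save('s6.npy',s,allow_pickle=True)
cv2.imwrite('pics/w6.png',im)"
```

```text
pos [ 663.4 -200.3  217.6] jaw 86.8 shift now [ 188.2 -117.2   67.7] turn [-0.2  0.1  5. ] shift after turn [ 177.2 -133.3   67.6] q6 -0.34 q1 -0.4 F [ 1.1  0.5 -0.3] g 1.001 t 16.3
```

View pics/w6.png

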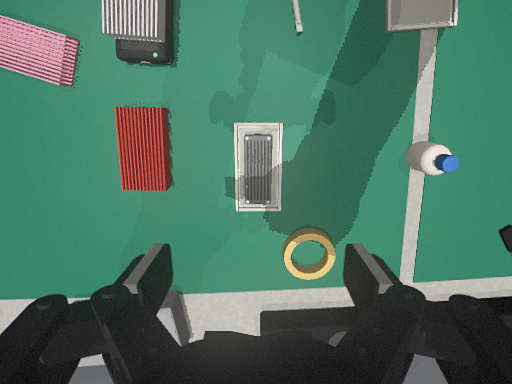

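Call:
arm_command:
  moves: [1, 10, -7, 0, 0, 0, 5, 1, 30, -23, 0, 0, 0, 0, 1, 34, -25, 0, 0, 0, 0, 1, 34, -25, 0, 0, 0, 0, 1, 34, -25, 0, 0, 0, 0]
  newtons: 45

```text
time: 16.85
position: [504.4, -282.2, 208.4]
eef_rot: [-0.003, 0.069, 0.998, 0.001]
wrist_force: [0.5, -0.7, -0.0]
gripper_width: 0.997
```

Call:
arm_command:
  moves: [1, 34, -25, 0, 0, 0, 0, 1, 0, 0, 15, 0, 0, 0, 1, 0, 0, 0, 0, 0, 0]

```text
time: 17.15
position: [458.7, -303.4, 189.7]
eef_rot: [-0.006, 0.072, 0.997, 0.002]
wrist_force: [0.8, 1.2, -0.6]
gripper_width: 1.002
```

```bash
python3 -c "
from h import *
s=env.read_state();im=env.get_image('wrist')[:,:,::-1]
plan(s,469,-307,36,81.7)
C=cam('wrist',s)
g=cv2.cvtColor(im,cv2.COLOR_BGR2HSV)
m=((g[...,1]<70)&(g[...,2]>110)).astype(np.uint8)
p=proj(C,[469,-307,56])[0].astype(int);print(p)
M=np.zeros_like(m);M[max(0,p[1]-90):p[1]+60,p[0]-50:p[0]+50]=1;m=cv2.morphologyEx(m*M,3,np.ones((9,9)))
c=max(cv2.findContours(m,0,2)[0],key=cv2.contourArea);print(rect(onplane(C,c.reshape(-1,2),56)),cv2.boundingRect(c))
np.save('s7.npy',s,allow_pickle=True)
cv2.imwrite('pics/w7.png',im)"
```

```text
pos [ 458.7 -303.4  189.7] jaw 81.7 shift now [-12.7  -2.6 153.5] turn [ 0.2 -0.7  0. ] shift after turn [-10.7  -2.1 153.7] q6 -0.57 q1 -0.72 F [ 0.8  1.2 -0.6] g 1.002 t 17.15
[254 197]
[ 468.1 -305.2   98.    56.8   -8.5] (227, 146, 60, 97)
```

Call:
arm_command:
  moves: [1, -11, -2, 20, 0.2, -0.7, 0, 1, 0, 0, 40, 0, 0, 0, 1, 0, 0, 35, 0, 0, 0, 1, 0, 0, 20, 0, 0, 0, 1, 0, 0, 0, 0, 0, 0]

```text
time: 17.7
position: [475.1, -307.0, 73.4]
eef_rot: [0.002, 0.069, 0.998, -0.002]
wrist_force: [-0.1, 0.4, 0.1]
gripper_width: 1.0
```

```bash
python3 -c "
from h import *
plan(env.read_state(),469,-306.7,36,81.7)"
```

```text
pos [ 475.1 -307.    73.4] jaw 82.0 shift now [ 6.2 -0.5 37.4] turn [-0.2  0.3  0.3] shift after turn [ 6.  -0.6 37.4] q6 -0.57 q1 -0.7 F [-0.1  0.4  0.1] g 1.0 t 17.7
```

Call:
arm_command:
  moves: [1, 5.5, -0.6, 10, -0.2, 0.3, 0.3, 1, 0, 0, 10, 0, 0, 0, 1, 0, 0, 8, 0, 0, 0, 1, 0, 0, 0, 0, 0, 0]

```text
time: 18.1
position: [471.9, -307.3, 45.8]
eef_rot: [0.001, 0.071, 0.997, -0.001]
wrist_force: [-0.2, 0.3, -0.4]
gripper_width: 0.998
```

```bash
python3 -c "
from h import *
plan(env.read_state(),469,-306.7,36,81.7)"
```

```text
pos [ 471.9 -307.3   45.8] jaw 81.9 shift now [2.9 0.2 9.8] turn [-0.1  0.1  0.2] shift after turn [2.9 0.2 9.8] q6 -0.57 q1 -0.71 F [-0.2  0.3 -0.4] g 0.998 t 18.1
```

Call:
arm_command:
  moves: [1, 2.9, 0, 6, 0, 0, 0.2, 1, 0, 0, 4.5, 0, 0, 0, 1, 0, 0, 0, 0, 0, 0]

```text
time: 18.4
position: [469.6, -307.7, 35.7]
eef_rot: [0.002, 0.073, 0.997, -0.001]
wrist_force: [0.0, 0.1, -0.3]
gripper_width: 1.004
```

```bash
python3 -c "
from h import *
plan(env.read_state(),469,-306.7,36,81.7)"
```

```text
pos [ 469.6 -307.7   35.7] jaw 81.6 shift now [ 0.8  0.9 -0.3] turn [-0.1  0.2 -0.1] shift after turn [ 0.8  0.9 -0.3] q6 -0.57 q1 -0.71 F [ 0.   0.1 -0.3] g 1.004 t 18.4
```

Call:
arm_command:
  moves: [0, 0.5, 0.5, 0, 0, 0, 0, 0, 0, 0, 0, 0, 0, 0, 0, 0, 0, 0, 0, 0, 0, 0, 0, 0, 0, 0, 0, 0, 0, 0, 0, 0, 0, 0, 0]

```text
time: 18.9
position: [469.4, -307.4, 36.4]
eef_rot: [0.002, 0.073, 0.997, -0.002]
wrist_force: [0.6, -0.3, -2.1]
gripper_width: 0.595
```

Call:
arm_command:
  moves: [0, 0, 0, 0, 0, 0, 0]

```text
time: 19.0
position: [469.4, -307.4, 36.4]
eef_rot: [0.002, 0.073, 0.997, -0.002]
wrist_force: [-0.1, -0.4, 0.4]
gripper_width: 0.593
```

```bash
python3 -c "
from h import *
plan(env.read_state(),455,-10,210,89)"
```

```text
pos [ 469.4 -307.4   36.4] jaw 81.6 shift now [  56.8  291.6 -174.7] turn [-0.2  0.3 -7.4] shift after turn [  19.6  297.1 -173.6] q6 -0.57 q1 -0.71 F [-0.1 -0.4  0.4] g 0.593 t 19.0
```

```bash
python3 -c "
from h import *
s=np.load('s3.npy',allow_pickle=True).item();C=cam('wrist',s)
im=cv2.imread('pics/w3.png');g=cv2.cvtColor(im,cv2.COLOR_BGR2HSV)
m=(g[...,1]<70)&(g[...,2]>90)
for r in(5,20,40,60,80):
    for a,b in((20,150),(330,450)):
        c=np.where(m[r,a:b])[0]+a
        if len(c): print(r,c[0],c[-1],onplane(C,[(c[0]-.5,r),(c[-1]+.5,r)],8)[:,:2].round(1).tolist())
print(onplane(C,[(63,96),(128,87)],8)[:,:2], onplane(C,[(338,55),(407,74)],8)[:,:2])
"
```

```text
5 37 111 [[422.7, -53.5], [433.0, 27.3]]
5 351 430 [[457.5, 275.9], [463.4, 361.2]]
20 41 115 [[437.5, -52.9], [447.7, 28.6]]
20 346 425 [[471.4, 270.3], [477.6, 356.2]]
40 46 118 [[457.6, -52.5], [467.3, 27.9]]
40 340 418 [[490.4, 263.4], [496.9, 349.2]]
60 52 123 [[478.3, -51.0], [487.7, 29.2]]
60 356 411 [[511.9, 280.3], [516.7, 342.1]]
80 57 128 [[499.4, -50.8], [508.6, 30.5]]
[[516.9869594  -47.76813439]
 [515.74733724  28.48983252]] [[505.23564018 261.32796189]
 [530.87441686 337.53050455]]
```

Call:
arm_command:
  moves: [0, 0, 0, -10, 0, 0, 0, 0, 0, 0, -25, 0, 0, 0, 0, 0, 0, -45, 0, 0, 0, 0, 0, 0, -45, 0, 0, 0, 0, 0, 0, -40, 0, 0, -7]

```text
time: 19.5
position: [464.2, -302.9, 201.5]
eef_rot: [-0.004, 0.011, 1.0, 0.003]
wrist_force: [0.9, -0.3, -2.8]
gripper_width: 0.6
```

Call:
arm_command:
  moves: [0, 2, 20, 0, 0, 0, 0, 0, 2, 40, 0, 0, 0, 0, 0, 2, 43, 0, 0, 0, 0, 0, 2, 43, 0, 0, 0, 0, 0, 2, 43, 0, 0, 0, 0]

```text
time: 20.0
position: [461.2, -114.3, 209.4]
eef_rot: [0.002, 0.016, 1.0, -0.002]
wrist_force: [0.3, 0.3, -2.5]
gripper_width: 0.599
```

Call:
arm_command:
  moves: [0, 2, 43, 0, 0, 0, 0, 0, 2, 43, 0, 0, 0, 0, 0, 2, 20, 0, 0, 0, 0, 0, 0, 0, 0, 0, 0, 0, 0, 0, 0, 0, 0, 0, 0]

```text
time: 20.5
position: [452.5, 3.2, 208.0]
eef_rot: [0.0, 0.013, 1.0, -0.0]
wrist_force: [0.0, -0.0, -0.9]
gripper_width: 0.595
```

```bash
python3 -c "
from h import *
s=env.read_state();im=env.get_image('wrist')[:,:,::-1]
plan(s,454,-11,100,90)
np.save('s8.npy',s,allow_pickle=True)
cv2.imwrite('pics/w8.png',im)"
```

```text
pos [452.5   3.2 208. ] jaw 88.5 shift now [ -1.8 -14.1 108. ] turn [-0.   0.  -1.5] shift after turn [ -1.5 -14.2 108. ] q6 -0.13 q1 -0.16 F [ 0.  -0.  -0.9] g 0.595 t 20.5
```

View pics/w8.png

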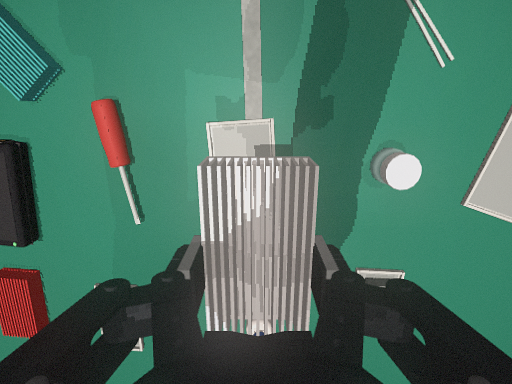

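```bash
python3 -c "
from h import *
s=np.load('s8.npy',allow_pickle=True).item();C=cam('wrist',s)
w=onplane(C,[(206.5,123),(274,119)],8)[:,:2];d=w[1]-w[0];L=np.linalg.norm(d);u=d/L
print(w,L,np.degrees(np.arctan2(u[1],u[0])),'ctr',w.mean(0)+61*np.array([u[1],-u[0]]))
w=onplane(C,[(206.5,123),(208.5,157),(274,119),(275,160)],8)[:,:2];print(w, np.degrees(np.arctan2(*(w[1]-w[0])[::-1])),np.degrees(np.arctan2(*(w[3]-w[2])[::-1])))
z=s['position'][2]-6.4+26
q=onplane(C,[(198,160),(317,160),(312,333),(207,332)],z)[:,:2];print('hs',q.mean(0),rect(q))
q=onplane(C,[(386,176),(420,176)],45);print('jar',q)
"
```

```text
[[395.47671072 -53.38584456]
 [393.18162034  23.4069488 ]] 76.8270821425646 91.71187757278838 ctr [455.30194055 -13.16716713]
[[395.47671072 -53.38584456]
 [434.41723445 -53.89763191]
 [393.18162034  23.4069488 ]
 [440.08258582  24.04193853]] -0.7529833818195626 0.7756771877367405
hs [446.10594127   3.9203302 ] [446.1   4.8  88.9  53.6  -2. ]
jar [[453.84728964 140.97568878  45.        ]
 [454.73622722 178.27613566  45.        ]]
```

Call:
arm_command:
  moves: [0, -4, -16, 20, 0, 0, -3.5, 0, 0, 0, 45, 0, 0, 0, 0, 0, 0, 45, 0, 0, 0, 0, 0, 0, 30, 0, 0, 0, 0, 0, 0, 10, 0, 0, 0]

```text
time: 21.05
position: [461.2, -20.7, 56.1]
eef_rot: [0.005, -0.013, 1.0, -0.002]
wrist_force: [-0.2, 1.0, -1.5]
gripper_width: 0.595
```

Call:
arm_command:
  moves: [0, 0, 0, 0, 0, 0, 0]

```text
time: 21.15
position: [459.7, -21.7, 54.3]
eef_rot: [0.004, -0.012, 1.0, -0.002]
wrist_force: [0.1, -0.3, -1.9]
gripper_width: 0.595
```

```bash
python3 -c "
from h import *
plan(env.read_state(),456.8,-13.1,13,92)"
```

```text
pos [459.7 -21.7  54.3] jaw 91.4 shift now [ 3.   8.8 41.3] turn [-0.2  0.4 -0.6] shift after turn [ 2.6  8.7 41.3] q6 -0.23 q1 -0.21 F [ 0.1 -0.3 -1.9] g 0.595 t 21.15
```

Call:
arm_command:
  moves: [0, 2, 8.5, 10, 0, 0.4, -0.6, 0, 0, 0, 14, 0, 0, 0, 0, 0, 0, 5, 0, 0, 0, 0, 0, 0, 0, 0, 0, 0]

```text
time: 21.55
position: [459.6, -14.6, 25.5]
eef_rot: [0.001, -0.016, 1.0, -0.002]
wrist_force: [-0.1, 0.2, -2.6]
gripper_width: 0.597
```

```bash
python3 -c "
from h import *
plan(env.read_state(),456.8,-13.1,13,92)"
```

```text
pos [459.6 -14.6  25.5] jaw 91.8 shift now [ 2.8  1.7 12.5] turn [-0.2  0.2 -0.2] shift after turn [ 2.8  1.6 12.5] q6 -0.22 q1 -0.19 F [-0.1  0.2 -2.6] g 0.597 t 21.55
```

Call:
arm_command:
  moves: [0, 2.8, 1.6, 6, 0, 0.2, 0, 0, 0, 0, 5, 0, 0, 0, 0, 0, 0, 1, 0, 0, 0, 0, 0, 0, 0, 0, 0, 0]

```text
time: 21.95
position: [458.1, -13.0, 14.2]
eef_rot: [0.001, -0.016, 1.0, -0.002]
wrist_force: [-0.2, -0.0, -1.4]
gripper_width: 0.597
```

```bash
python3 -c "
from h import *
plan(env.read_state(),456.8,-13.1,9.4,92)"
```

```text
pos [458.1 -13.   14.2] jaw 91.8 shift now [ 1.3 -0.   4.8] turn [-0.3  0.1 -0.2] shift after turn [ 1.3 -0.   4.8] q6 -0.22 q1 -0.19 F [-0.2 -0.  -1.4] g 0.597 t 21.95
```

Call:
arm_command:
  moves: [0, 1, 0, 2.5, 0, 0, 0, 0, 0, 0, 2, 0, 0, 0]

```text
time: 22.15
position: [457.5, -13.2, 9.9]
eef_rot: [0.002, -0.016, 1.0, -0.002]
wrist_force: [-0.3, -1.3, -3.1]
gripper_width: 0.596
```

Call:
arm_command:
  moves: [0, 0, 0, 0.8, 0, 0, 0]

```text
time: 22.25
position: [457.6, -13.2, 9.4]
eef_rot: [0.002, -0.016, 1.0, -0.002]
wrist_force: [-3.5, -0.7, 12.6]
gripper_width: 0.597
```

Call:
arm_command:
  moves: [0.85, 0, 0, 0, 0, 0, 0, 0.85, 0, 0, 0, 0, 0, 0, 0.9, 0, 0, -4, 0, 0, 0, 1, 0, 0, -20, 0, 0, 0, 1, 0, 0, -45, 0, 0, 0]

```text
time: 22.75
position: [453.9, -12.4, 76.4]
eef_rot: [-0.003, -0.016, 1.0, -0.002]
wrist_force: [0.1, 0.7, 0.5]
gripper_width: 0.997
```

Call:
arm_command:
  moves: [1, 0, 0, -45, 0, 0, 0, 1, 0, 0, -45, 0, 0, 0, 1, 0, 0, -40, 0, 0, 0, 1, 0, 0, 0, 0, 0, 0]

```text
time: 23.15
position: [456.5, -12.2, 217.6]
eef_rot: [0.002, -0.016, 1.0, -0.002]
wrist_force: [1.4, -0.3, -0.3]
gripper_width: 1.002
```

```bash
python3 -c "
from h import *
s=env.read_state();im=env.get_image('wrist')[:,:,::-1]
plan(s,469.7,-308.6,190,82.8)
np.save('s9.npy',s,allow_pickle=True)
cv2.imwrite('pics/w9.png',im)"
```

```text
pos [456.5 -12.2 217.6] jaw 91.8 shift now [  -3.9 -296.5   29.1] turn [-0.3  0.2  9. ] shift after turn [ -50.3 -292.4   27.6] q6 -0.22 q1 -0.19 F [ 1.4 -0.3 -0.3] g 1.002 t 23.15
```

View pics/w9.png

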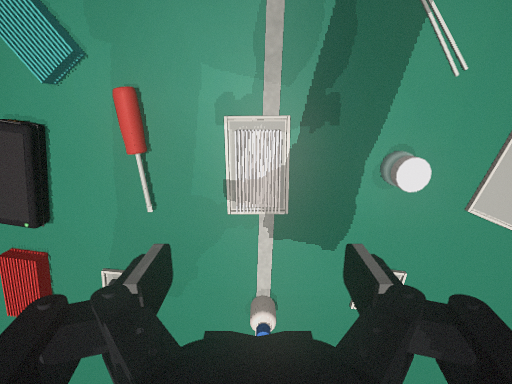

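```bash
python3 -c "
from h import *
s=np.load('s9.npy',allow_pickle=True).item();C=cam('wrist',s)
print(onplane(C,[(234,130),(283,130),(286,211),(230,211)],29)[:,:2].round(1).tolist())
w=onplane(C,[(224.5,117),(290,116.5),(287.5,214),(227.5,213)],8)[:,:2];print(w.round(1).tolist(),rect(w))
im=cv2.imread('pics/w9.png')[105:225,210:305];cv2.imwrite('pics/c9.png',cv2.resize(im,None,fx=5,fy=5,interpolation=cv2.INTER_CUBIC))
"
```

```text
[[409.3, -40.6], [407.7, 13.5], [502.4, 22.3], [504.5, -44.6]]
[[396.4, -53.5], [393.5, 22.6], [513.9, 26.7], [515.0, -49.8]] [455.  -13.6 120.5  76.5   2. ]
```

View pics/c9.png

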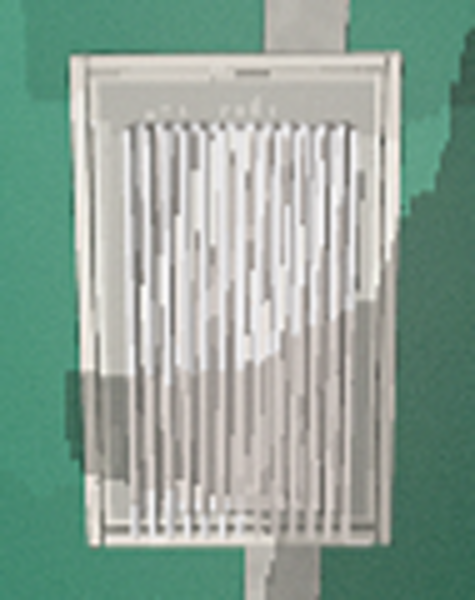

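Call:
arm_command:
  moves: [1, 0, 0, 0, 0, 0, 8.5, 1, -5, -25, 0, 0, 0, 0.5, 1, -6, -42, 3, 0, 0, 0, 1, -7, -43, 3, 0, 0, 0, 1, -8, -43, 3, 0, 0, 0]

```text
time: 23.7
position: [458.6, -165.7, 202.2]
eef_rot: [-0.002, 0.061, 0.998, -0.0]
wrist_force: [1.3, 0.5, -0.1]
gripper_width: 0.998
```

Call:
arm_command:
  moves: [1, -8, -43, 3, 0, 0, 0, 1, -8, -43, 3, 0, 0, 0, 1, -8, -43, 3, 0, 0, 0, 1, 0, -10, 0, 0, 0, 0, 1, 0, 0, 0, 0, 0, 0]

```text
time: 24.2
position: [460.6, -314.5, 183.7]
eef_rot: [-0.007, 0.064, 0.998, 0.003]
wrist_force: [0.3, 0.2, 0.1]
gripper_width: 0.999
```

```bash
python3 -c "
from h import *
s=env.read_state();im=env.get_image('wrist')[:,:,::-1]
plan(s,469.7,-308.6,100,82.8)
C=cam('wrist',s)
g=cv2.cvtColor(im,cv2.COLOR_BGR2HSV)
m=(g[...,2]<75).astype(np.uint8)
p=proj(C,[469.7,-308.6,30])[0].astype(int);print(p)
M=np.zeros_like(m);M[max(0,p[1]-85):p[1]+75,max(0,p[0]-50):p[0]+50]=1
m=((g[...,2]<90)&(g[...,1]<120)).astype(np.uint8)*M
m=cv2.morphologyEx(m,2,np.ones((5,5)))
c=max(cv2.findContours(m,0,2)[0],key=cv2.contourArea);print(rect(onplane(C,c.reshape(-1,2),30)),cv2.boundingRect(c))
np.save('s10.npy',s,allow_pickle=True)
cv2.imwrite('pics/w10.png',im)"
```

```text
pos [ 460.6 -314.5  183.7] jaw 82.6 shift now [-9.5  6.6 83.6] turn [ 0.3 -0.8 -0.2] shift after turn [-8.3  7.  83.7] q6 -0.6 q1 -0.73 F [0.3 0.2 0.1] g 0.999 t 24.2
[263 189]
[ 468.5 -309.3  128.5   54.6   -6.8] (236, 126, 54, 120)
```

Call:
arm_command:
  moves: [1, -8.5, 6, 30, 0.3, -0.8, -0.4, 1, 0, 0, 40, 0, 0, 0, 1, 0, 0, 40, 0, 0, 0, 1, 0, 0, 20, 0, 0, 0, 1, 0, 0, 0, 0, 0, 0]
  newtons: 75

```text
time: 24.75
position: [469.7, -299.2, 49.9]
eef_rot: [-0.0, 0.056, 0.998, 0.001]
wrist_force: [0.2, 0.1, 0.0]
gripper_width: 0.997
```

```bash
python3 -c "
from h import *
plan(env.read_state(),469.4,-309,8,83)"
```

```text
pos [ 469.7 -299.2   49.9] jaw 83.6 shift now [-0.8 -9.9 41.9] turn [ 0.2 -0.   0.6] shift after turn [-0.9 -9.8 41.9] q6 -0.59 q1 -0.7 F [0.2 0.1 0. ] g 0.997 t 24.75
```

Call:
arm_command:
  moves: [1, -0.8, -9.8, 0, 0.2, 0, 0.6, 1, 0, 0, 15, 0, 0, 0, 1, 0, 0, 10, 0, 0, 0, 1, 0, 0, 0, 0, 0, 0]

```text
time: 25.15
position: [471.9, -308.8, 28.6]
eef_rot: [0.002, 0.06, 0.998, -0.002]
wrist_force: [-0.0, 0.0, -0.3]
gripper_width: 1.001
```

```bash
python3 -c "
from h import *
plan(env.read_state(),469.4,-309,8,83)"
```

```text
pos [ 471.9 -308.8   28.6] jaw 83.2 shift now [ 2.6 -0.4 20.6] turn [-0.2  0.2  0.2] shift after turn [ 2.5 -0.5 20.6] q6 -0.59 q1 -0.71 F [-0.   0.  -0.3] g 1.001 t 25.15
```

Call:
arm_command:
  moves: [1, 2.5, -0.5, 8, 0, 0, 0.2, 1, 0, 0, 8, 0, 0, 0, 1, 0, 0, 3, 0, 0, 0, 1, 0, 0, 0, 0, 0, 0]

```text
time: 25.55
position: [470.7, -310.7, 10.7]
eef_rot: [0.003, 0.062, 0.998, -0.003]
wrist_force: [0.6, 0.1, -0.4]
gripper_width: 1.0
```

Call:
arm_command:
  moves: [0, 0, 0, 0, 0, 0, 0, 0, 0, 0, 0, 0, 0, 0, 0, 0, 0, 0, 0, 0, 0, 0, 0, 0, 0, 0, 0, 0, 0, 0, 0, 0, 0, 0, 0]

```text
time: 26.05
position: [471.0, -310.9, 11.3]
eef_rot: [0.004, 0.062, 0.998, -0.004]
wrist_force: [-0.0, -0.3, -1.3]
gripper_width: 0.631
```

```bash
python3 -c "
from h import *
plan(env.read_state(),445,326,170,70.5)"
```

```text
pos [ 471.  -310.9   11.3] jaw 82.9 shift now [ 103.2  627.8 -163.7] turn [-0.3  0.5 12.4] shift after turn [ 237.1  591.7 -158.7] q6 -0.59 q1 -0.71 F [-0.  -0.3 -1.3] g 0.631 t 26.05
```

Call:
arm_command:
  moves: [0, 0, 0, -8, 0, 0, 0, 0, 0, 0, -20, 0, 0, 0, 0, 0, 0, -45, 0, 0, 0, 0, 0, 0, -48, 0, 0, 0, 0, 0, 0, -48, 0, 0, 4]

```text
time: 26.55
position: [464.1, -304.7, 177.8]
eef_rot: [-0.005, 0.098, 0.995, 0.002]
wrist_force: [0.3, -0.0, -2.5]
gripper_width: 0.637
```

```bash
python3 -c "
from h import *
plan(env.read_state(),445,326,200,70.3)"
```

```text
pos [ 464.1 -304.7  177.8] jaw 78.8 shift now [141.4 615.1 -18.3] turn [ 0.2 -0.6  8.5] shift after turn [230.5 587.3 -22.2] q6 -0.52 q1 -0.71 F [ 0.3 -0.  -2.5] g 0.637 t 26.55
```

Call:
arm_command:
  moves: [0, 0, 0, -30, 0, 0, 8.4, 0, 6, 15, 0, 0, 0, 0, 0, 12, 30, 0, 0, 0, 0, 0, 16, 40, 0, 0, 0, 0, 0, 16, 40, 0, 0, 0, 0]

```text
time: 27.05
position: [461.3, -170.8, 214.3]
eef_rot: [0.0, 0.173, 0.985, -0.001]
wrist_force: [1.0, 0.4, -2.6]
gripper_width: 0.636
```

Call:
arm_command:
  moves: [0, 16, 40, 0, 0, 0, 0, 0, 16, 40, 0, 0, 0, 0, 0, 16, 40, 0, 0, 0, 0, 0, 16, 40, 0, 0, 0, 0, 0, 16, 40, 0, 0, 0, 0]

```text
time: 27.55
position: [443.2, 57.8, 206.6]
eef_rot: [-0.006, 0.167, 0.986, 0.001]
wrist_force: [1.7, 0.7, -2.6]
gripper_width: 0.638
```

```bash
python3 -c "
from h import *
plan(env.read_state(),445,326,200,70.3)"
```

```text
pos [443.2  57.8 206.6] jaw 70.7 shift now [ 86.7 253.8   7.5] turn [-0.  -0.7  0.4] shift after turn [ 88.7 253.1   6.6] q6 0.3 q1 -0.04 F [ 1.7  0.7 -2.6] g 0.638 t 27.55
```

Call:
arm_command:
  moves: [0, 14, 40, 0, 0, -0.7, 0.4, 0, 14, 40, 0, 0, 0, 0, 0, 14, 40, 0, 0, 0, 0, 0, 14, 40, 0, 0, 0, 0, 0, 14, 40, 0, 0, 0, 0]

```text
time: 28.05
position: [430.6, 279.6, 198.7]
eef_rot: [-0.006, 0.163, 0.987, -0.003]
wrist_force: [0.4, -0.3, -2.4]
gripper_width: 0.637
```

Call:
arm_command:
  moves: [0, 12, 35, 0, 0, 0, 0, 0, 4, 10, 0, 0, 0, 0, 0, 0, 0, 0, 0, 0, 0, 0, 0, 0, 0, 0, 0, 0]

```text
time: 28.45
position: [421.6, 332.7, 192.1]
eef_rot: [-0.011, 0.155, 0.988, -0.005]
wrist_force: [0.5, 0.5, -2.6]
gripper_width: 0.637
```

```bash
python3 -c "
from h import *
s=env.read_state();im=env.get_image('wrist')[:,:,::-1]
plan(s,445,326,100,70.3)
np.save('s11.npy',s,allow_pickle=True)
cv2.imwrite('pics/w11.png',im)"
```

```text
pos [421.6 332.7 192.1] jaw 72.2 shift now [-26.1   2.1  91.6] turn [-0.8 -1.1  1.9] shift after turn [-24.3   1.6  92.1] q6 0.84 q1 0.53 F [ 0.5  0.5 -2.6] g 0.637 t 28.45
```

View pics/w11.png

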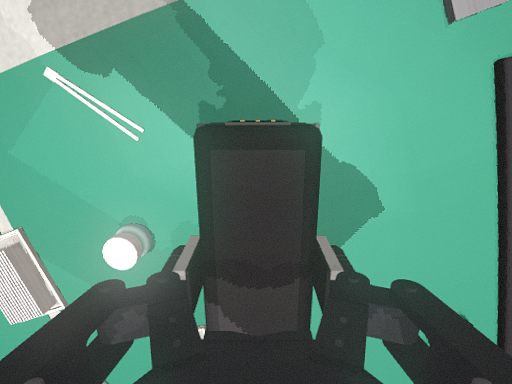

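```bash
python3 -c "
from h import *
s=np.load('s11.npy',allow_pickle=True).item();C=cam('wrist',s)
w=onplane(C,[(194,128),(322,128)],s['position'][2]+18.7)[:,:2]; R=rot(s['eef_rot'])
m=w.mean(0);u=(w[1]-w[0])/np.linalg.norm(w[1]-w[0]);c=m+65*np.array([u[1],-u[0]])
print(w,np.linalg.norm(w[1]-w[0]),np.degrees(np.arctan2(u[1],u[0])),c,c-s['position'][:2])
s=np.load('s9.npy',allow_pickle=True).item();C=cam('wrist',s)
print(onplane(C,[(468.5,211)],8), 'left far corner in w9')
"
```

```text
[[353.24705267 327.25026754]
 [369.5021073  377.92855696]] 53.2213849837608 72.21636348200154 [423.26866285 332.73689336] [1.65836949 0.07098786]
[[502.71893008 261.9883329    8.        ]] left far corner in w9
```

Call:
arm_command:
  moves: [0, 0, 0, 0, -0.8, -1.1, 1.9, 0, -24, 1.5, 10, 0, 0, 0, 0, 0, 0, 40, 0, 0, 0, 0, 0, 0, 40, 0, 0, 0, 0, 0, 0, 0, 0, 0, 0]

```text
time: 29.0
position: [447.0, 317.8, 101.4]
eef_rot: [0.001, 0.176, 0.984, -0.0]
wrist_force: [-0.6, 0.3, -3.3]
gripper_width: 0.634
```

```bash
python3 -c "
from h import *
plan(env.read_state(),444.6,326,60,70.3)"
```

```text
pos [447.  317.8 101.4] jaw 69.7 shift now [ 5.2  6.9 41.4] turn [ 0.   0.1 -0.6] shift after turn [ 5.   6.9 41.4] q6 0.84 q1 0.48 F [-0.6  0.3 -3.3] g 0.634 t 29.0
```

Call:
arm_command:
  moves: [0, 5.5, 6.5, 10, 0, 0, -0.6, 0, 0, 0, 25, 0, 0, 0, 0, 0, 0, 15, 0, 0, 0, 0, 0, 0, 10, 0, 0, 0, 0, 0, 0, 0, 0, 0, 0]

```text
time: 29.5
position: [447.8, 326.6, 45.6]
eef_rot: [0.004, 0.172, 0.985, 0.002]
wrist_force: [-0.6, 0.2, -2.9]
gripper_width: 0.635
```

```bash
python3 -c "
from h import *
s=env.read_state();plan(s,443.6,326,14.3,70.3)
im=env.get_image('top')[:,:,::-1];cv2.imwrite('pics/t12.png',cv2.resize(im[150:270,60:220],None,fx=4,fy=4,interpolation=cv2.INTER_CUBIC))
"
```

```text
pos [447.8 326.6  45.6] jaw 70.2 shift now [ 3.9 -2.2 31.3] turn [ 0.4  0.4 -0.1] shift after turn [ 3.7 -2.  31.3] q6 0.84 q1 0.5 F [-0.6  0.2 -2.9] g 0.635 t 29.5
```

Call:
arm_command:
  moves: [0, 4, -2, 10, 0.4, 0.4, 0, 0, 0, 0, 11, 0, 0, 0, 0, 0, 0, 3, 0, 0, 0, 0, 0, 0, 0, 0, 0, 0]

```text
time: 29.95
position: [445.6, 327.8, 23.3]
eef_rot: [0.002, 0.171, 0.985, 0.001]
wrist_force: [0.2, 0.5, -2.1]
gripper_width: 0.634
```

```bash
python3 -c "
from h import *
s=env.read_state();plan(s,443.6,326,14.3,70.3)
"
```

```text
pos [445.6 327.8  23.3] jaw 70.3 shift now [ 1.3 -2.4  8.9] turn [ 0.2  0.2 -0. ] shift after turn [ 1.3 -2.4  9. ] q6 0.85 q1 0.5 F [ 0.2  0.5 -2.1] g 0.634 t 29.95
```

Call:
arm_command:
  moves: [0, 1.3, -2.4, 3, 0, 0.2, 0, 0, 0, 0, 4, 0, 0, 0, 0, 0, 0, 1, 0, 0, 0]

```text
time: 30.25
position: [443.6, 326.0, 14.9]
eef_rot: [0.0, 0.171, 0.985, 0.002]
wrist_force: [0.3, 0.0, -1.4]
gripper_width: 0.632
```

Call:
arm_command:
  moves: [0, 0, 0, 1, 0, 0, 0]

```text
time: 30.35
position: [443.6, 326.0, 14.4]
eef_rot: [0.0, 0.171, 0.985, 0.002]
wrist_force: [-4.7, -0.6, 13.8]
gripper_width: 0.632
```

Call:
arm_command:
  moves: [0.9, 0, 0, 0, 0, 0, 0, 0.9, 0, 0, 0, 0, 0, 0, 1, 0, 0, -4, 0, 0, 0, 1, 0, 0, -20, 0, 0, 0, 1, 0, 0, -45, 0, 0, 0]

```text
time: 30.85
position: [441.0, 324.2, 81.5]
eef_rot: [-0.003, 0.172, 0.985, -0.0]
wrist_force: [0.9, 0.2, 0.1]
gripper_width: 1.002
```

Call:
arm_command:
  moves: [1, 0, 0, -45, 0, 0, 0, 1, 0, 0, -45, 0, 0, 0, 1, 0, 0, -45, 0, 0, 0, 1, 0, 0, -20, 0, 0, 0, 1, 0, 0, 0, 0, 0, 0]

```text
time: 31.35
position: [444.1, 325.4, 250.7]
eef_rot: [0.002, 0.172, 0.985, 0.003]
wrist_force: [0.7, -0.0, 0.1]
gripper_width: 0.999
```

```bash
python3 -c "
from h import *
s=env.read_state();im=env.get_image('wrist')[:,:,::-1];t=env.get_image('top')[:,:,::-1]
plan(s,445,326,100,70.3);np.save('s13.npy',s,allow_pickle=True)
cv2.imwrite('pics/w13.png',np.hstack([cv2.resize(im,None,fx=.78,fy=.78),cv2.resize(t,None,fx=.78,fy=.78)]))
cv2.imwrite('pics/w13f.png',im)
C=cam('wrist',s)
g=cv2.cvtColor(im,cv2.COLOR_BGR2HSV)
for n,m,z in(('adapter',(g[...,2]<70)&(g[...,1]<110),33),('tray',(g[...,1]<70)&(g[...,2]>100),8)):
    m=m.astype(np.uint8);m[240:]=0
    for c in cv2.findContours(m,0,2)[0]:
        if cv2.contourArea(c)>1500: print(n,cv2.boundingRect(c),rect(onplane(C,c.reshape(-1,2),z)))
"
```

```text
pos [444.1 325.4 250.7] jaw 70.2 shift now [ -0.2  -0.3 150.7] turn [ 0.4  0.2 -0.1] shift after turn [ -0.6   0.9 150.7] q6 0.84 q1 0.5 F [ 0.7 -0.   0.1] g 0.999 t 31.35
adapter (234, 113, 46, 102) [442.4 326.7 127.5  54.6 -19.5]
adapter (455, 21, 57, 219) [515.  608.6 276.1  67.3  -6.4]
tray (0, 139, 66, 101) [376.2 -20.2 157.7  88.4   2.8]
tray (224, 102, 65, 117) [443.4 325.9 155.7  81.9 -19.8]
tray (0, 0, 160, 73) [188.6 174.2 221.8  71.  -90. ]
```

View pics/w13.png

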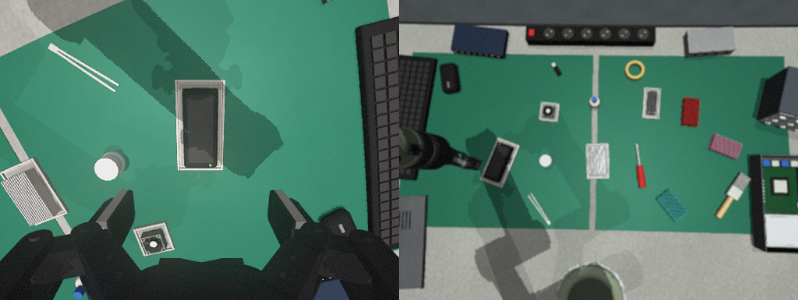

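The adapter sits centred in its tray: (442.4, 326.7) against (443.4, 325.9), both yawed about -19.6°. The combined picture shows all four parts in their trays: adapter at (200,128) in the left half, and fan (549,111), drive (652,103) and heat sink (598,160) in the right. The bottle and jar are standing where they were.

```bash
python3 -c "
from station import env
print(env.hand_in())"
```

```text
the job is handed in; nothing more can be done
None
```

The pile is apart and each part is in its own tray, right way up. I took them in stack order (fan, drive, heat sink, adapter) and handed in at about 31.5 s of the 128 s allowed.

- **Setting down:** each part was lowered until the wrist force showed contact, then released. The highest reading was 23 N (the fan); the other three were about 10–14 N.
- **Position:** pictures taken after each release showed every part inside its rim. The adapter measured within about 1.5 mm of its tray's centre and the heat sink within about 2 mm. I judged the fan and drive by eye as centred and did not measure them.
- **Bystanders:** the final top view shows the cleaner bottle and screw jar standing in place. I checked this by eye as well.
- **Disagreements:** the first top-view tray estimate was about 3 mm off the wrist-camera value for the fan tray, so I mainly used the wrist measurements. The adapter tray was hidden by the adapter during the approach, so I placed that part from earlier views.

No check failed.

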